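# Present a marked plate to the code reader

## Robot

A 6-joint arm with a two-finger parallel gripper is mounted at the origin on the work surface. World frame = base frame: x ahead of the robot, y to its left, z up, the work surface at z = 0. Lengths are in m, angles in rad, forces in N, time in s.
With the tool pointing down it reaches from about 0.375 to 0.9 m from the base axis. Payload 3.1 kg.
Tool frame: the origin (TCP) lies at the very end of the fingers, on their centre line; the grasp point (between the pads) lies 19 mm behind it (manip.tcp_to_grasp is the distance from the TCP to the grasp point, in m); z points along the fingers, y is the line along which they close (so a half turn about z gives the same grasp; the last joint's range is limited). The gripper opens to 85 mm and grips with 20 to 120 N. Pads are 22 mm wide; open, the fingers measure 114 mm over their backs; the gripper's body (76 mm by 85 mm) begins 54 mm behind the grasp point. The pads swing forward as they close: fully open they stand 13 mm farther back than shut.
Start: joints at [0.989, 0.527, 1.433, -0, 1.181, -0.178], TCP at [0.246, 0.575, 0.231] pointing down, gripper open.
Joint ranges: [-3.08, 3.08], [-0.75, 2.2], [0.22, 2.44], [-1.43, 4.57], [0, 2.65], [-2.85, 2.85]. Speed limits (rad/s): [2.79, 2.79, 3.14, 3.14, 3.14, 3.14].

## Interface

Orientations are given as a unit quaternion [x, y, z, w].
In Python, from station import manip gives the robot as it stands. The module is installed in compiled form; this text tells all that it offers.
- The arm moves only by the tool step_arm, never from a script. Its argument "commands" is one flat list of numbers, 6 for each row, row after row: the shift along the tool's x, y, z in m, then the turn, a rotation vector about the tool's x, y, z in degrees. A call has exactly 10 rows; each row is the pose to reach, as a shift and turn from the pose commanded when the call began, along the tool's axes at that moment; what a row does not reach only later rows make up. A row lasts 1/10 s, in which the tool goes at most 50 mm and 8.59 degrees, less where a joint would pass 70% of its speed; a pose out of reach is approached as far as the arm can. A call with a gripper value outside its range is refused whole. "jaw" is the opening in per cent of the stroke, from 0 (shut) to 100 (fully open), set as the call begins (left out, the last holds). The fingers move at their own pace and stop on an object; "grip_force" is the grip in N (left out, the last holds). Time passes only in rows, so rows that repeat a pose let the fingers close, or fill a call up. It gives the time, the measured TCP pose, the force, the opening and the grip force at its end, in the units of the state.
- manip.sense(): the state, without advancing time (a new reading comes with each control period).
- manip.snapshot(name): name is "side" or "top"; returns a dict with "pixels" (480x640x3 uint8, blue, green, red), "fx", "fy", "cx", "cy" (pixels), "R" (3x3) and "t" (3): a world point X has camera coordinates R X + t. Camera axes: x right, y down, z forward; pixel columns grow to the right and rows downward; lengths in m; the calibration is good to about 2 mm. A picture is of the moment at which its call begins. There is no depth.
- manip.sign_off(): hands the job in; it is judged then, once.
The state is a dict: "t": time; "q": joint angles; "qd": joint speeds; "tau": joint torques, N m; "tcp_pos": TCP position; "tool_rot": TCP orientation; "force": force on the tool from outside, world axes, zero at the start; "ft_torque": the same for the moment, N m; "finger_gap": opening from 0.0 (shut) to 1.0 (fully open); "gripper_force": force on a finger pad.
Only numpy, scipy, OpenCV 4.12 (cv2) and the standard library are available. Lean on these libraries where they do the work, as an engineer would, in place of code of your own. Each camera call takes 0.05 s, during which the arm holds its last target. There are 200 camera calls.

## Task

Of the two steel plates standing in the stands, take out the one with the small notch in a corner; the notch marks its frosted end, where the label is. Turn it so that the label face is up and about level, bring the frosted label centred over the white disc on the reader's base, about 150 mm above the table, and finish holding it still there in the gripper, touching nothing else. Leave the plain plate standing and the other loose parts where they are.

Things in the scene. Friction and masses are not known exactly. Their poses are not given: they have to be found in the camera images.
- plate: the marked plate: bare steel, 110 long, 40 wide, 8 thick, 0.27 kg, loose, starts upright in a stand (either one), its frosted, notched end down; its label face may look any way. Origin: middle of the end face at the frosted end. Own z: along the plate from frosted to clear end (up at start); x: straight out of the label face; y: to the notched edge
- frosted (a point): centre of the frosted field (matt whitish with small dark code dots): on the label face only, it reaches over the full width from the frosted end to 38 along the plate; this point is 18 from that end (plate frame x 4, y 0, z 18). Same axes as the plate
- notch (a point): middle of the small square-cut notch, 12 wide and 18 tall, through the plate at one corner of the frosted end. Looking squarely at the label face as it stands, it is the lower right corner; looking at the plain face, the lower left. Plate frame x 0, y 14, z 9
- blank: the plain plate: same steel, same 110 x 40 x 8, no notch and no frosted field; stands loose in the other stand; to be left standing. Origin: middle of its lower end; z up along it, x out of one face
- stand_a: heavy fixed stand: white foot 80 x 64 x 12 tall, on it a dark pedestal 20 wide (own y) to 30 above the table, topped by two lips 20 wide, 6 thick, 9.5 apart along own x, tops 45 above the table. A plate stands loosely between the lips on the pedestal, its lower corners (and the notch) overhanging 10 on either side; it comes out by a straight lift of 15 or more. Origin: middle of the underside
- stand_b: second fixed stand, the same as stand_a
- reader: fixed code reader: grey base 260 x 120 x 12 tall, reaching from 60 before its origin to 200 behind it along own x; a steel post 18 diameter stands 165 from the origin along own +x and carries a camera head 50 wide, top 290 above the table, its round lens looking slantwise down at the focus. Origin: under the white disc's centre at table level; own x points to the post (roughly away from the robot), z up
- focus (a point): the reader's focus: straight above the centre of the white disc (36 diameter, in a black ring, on the reader's base), 150 above the table; the camera head ends 115 from it, on the post's side, and nothing is above it
- shaft_a: loose flanged steel shaft standing on its flange: flange 68 diameter, 12 thick; shaft 22 diameter; 95 tall. Bystander. Origin: middle of its underside
- shaft_b: loose flanged steel shaft standing on its flange: flange 72 diameter, 12 thick; shaft 22 diameter; 85 tall. Bystander. Origin: middle of its underside
- shaft_c: loose short flanged steel shaft standing on its flange: flange 60 diameter, 11 thick; stub 24 diameter; 40 tall. Bystander. Origin: middle of its underside
- ring: loose steel ring gauge lying flat, 52 outside, 32 inside, 18 tall. Bystander. Origin: middle of its underside
- wrench: loose steel wrench, 170 long, lying flat. Bystander. Origin: middle of its underside, handle along own -x
- vee: loose dark steel vee block, 50 x 40 x 32 tall. Bystander. Origin: middle of its underside
There are look-alikes about, which are no part of the job. Leave any green or purple look-alike of the plate alone.

How it is judged:
By the outcome, as a careful person would: the job done as asked, in the order asked, and still so for the second after the job is handed in, while the arm keeps its last pose, push and grip.
It also fails if it takes over 48 s, if anything falls off the work surface, if the arm or the gripper's body presses on something with over 40 N, if the wrist force passes 120 N, or if a joint passes its speed limit or range.

## Working session

There is one attempt and no reset: what is moved stays moved. The work goes in short steps, Python scripts to look and compute and a tool call to move; the robot and the scene stay as the last step left them, time stands still between calls to the robot, and variables do not carry over. Pictures are saved under pics/ and viewed, at most 10 in all, crops included, and the job is handed in when it is done.

Besides the shell and the picture viewer there is one more tool, called after "Request:" in YAML: its name, and indented under it one key for each argument. step_arm: Moves the arm, as the interface text tells. Its arguments: {"type":"object","properties":{"commands":{"type":"array","items":{"type":"number"}},"jaw":{"type":"number"},"grip_force":{"type":"number"}},"required":["commands"]}

```bash
mkdir -p pics; cat > h.py <<'E'
import numpy as np, cv2, pickle
from station import manip
from scipy.spatial.transform import Rotation as Ro
def snap(n,f):
    s=manip.snapshot(n); cv2.imwrite(f'pics/{f}.png',s['pixels']); pickle.dump(s,open(f'pics/{f}.pkl','wb')); return s
def load(f): return pickle.load(open(f'pics/{f}.pkl','rb'))
def ray(s,u,v):
    R=np.array(s['R']);t=np.array(s['t']); c=-R.T@t
    d=R.T@np.array([(u-s['cx'])/s['fx'],(v-s['cy'])/s['fy'],1]); return c,d/np.linalg.norm(d)
def atz(s,u,v,z):
    c,d=ray(s,u,v); return c+d*(z-c[2])/d[2]
def proj(s,X):
    p=np.array(s['R'])@np.array(X,float)+np.array(s['t']); return np.array([s['fx']*p[0]/p[2]+s['cx'],s['fy']*p[1]/p[2]+s['cy']])
def crop(s,f,x0,y0,x1,y1,k):
    cv2.imwrite(f'pics/{f}.png',cv2.resize(s['pixels'][y0:y1,x0:x1],None,fx=k,fy=k,interpolation=cv2.INTER_CUBIC))
E
python3 - <<'E'
from h import *
for n in('side','top'):
    s=snap(n,n+'0'); R=np.array(s['R']);print(n,s['fx'],-R.T@np.array(s['t']),R[2])
print(manip.sense())
E
```

```text
side 498.2639328399822 [0.39887622 0.62297986 0.90193306] [ 0.13123823 -0.60019914 -0.78901047]
top 577.5417275145588 [0.24429585 0.01133239 1.52671943] [ 0.1890159  -0.01820322 -0.98180529]
{'t': 0.1, 'q': array([ 9.88491799e-01,  5.28407769e-01,  1.43380223e+00,  1.71949416e-05,
        1.18136343e+00, -1.78508708e-01]), 'qd': array([ 6.94172733e-04, -2.95191615e-03, -1.88210776e-03, -8.22386541e-05,
       -8.04808134e-04, -2.84646246e-04]), 'tau': array([ 5.43980168e-04, -4.43300772e+01, -1.78585535e+01, -2.28783692e-04,
        3.88016153e-03,  1.37919361e-06]), 'tcp_pos': array([0.2451813 , 0.57419666, 0.23040129]), 'tool_rot': array([ 2.00532157e-01,  9.79686620e-01, -9.16634780e-04, -3.75110445e-04]), 'force': array([-0.55562703,  0.36090147,  0.14007966]), 'ft_torque': array([-0.00758531, -0.02902604, -0.05940648]), 'gripper_force': 0.0, 'finger_gap': 1.006567286932035}
```

View pics/side0.png

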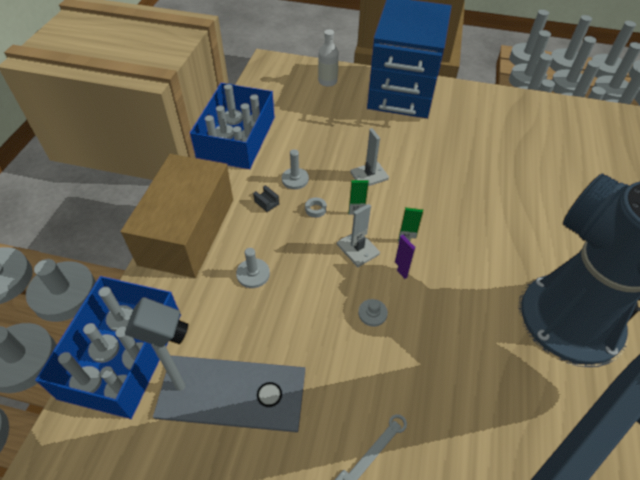

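View pics/top0.png

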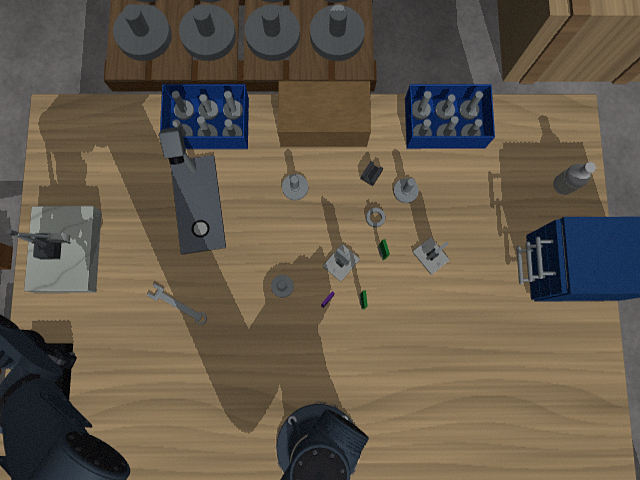

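The side view shows stands at about (358,245) and (371,172), with the reader disc at (269,394). The top view has the stands at (341,261) and (431,253), with the disc at (200,229). I'll enlarge these areas.

```bash
python3 - <<'E'
from h import *
s=load('side0');t=load('top0')
A=cv2.resize(s['pixels'][120:280,325:435],None,fx=3.6,fy=3.6,interpolation=cv2.INTER_CUBIC)
B=cv2.resize(t['pixels'][225:315,315:455],None,fx=2.8,fy=2.8,interpolation=cv2.INTER_CUBIC)
C=np.zeros((576,800,3),np.uint8);C[:A.shape[0],:A.shape[1]]=A;C[:B.shape[0],400:400+B.shape[1]]=B
D=cv2.resize(t['pixels'][140:260,160:240],None,fx=2.5,fy=2.5);C[260:260+D.shape[0],400:600]=D
cv2.imwrite('pics/c1.png',C)
print(atz(t,200,229,.012),atz(s,269,394,.012),atz(t,341,261,.012),atz(t,431,253,.012))
E
```

```text
[0.55647439 0.31024121 0.012     ] [0.55927589 0.30965255 0.012     ] [ 0.46884548 -0.0651092   0.012     ] [ 0.48948155 -0.30541274  0.012     ]
```

View pics/c1.png

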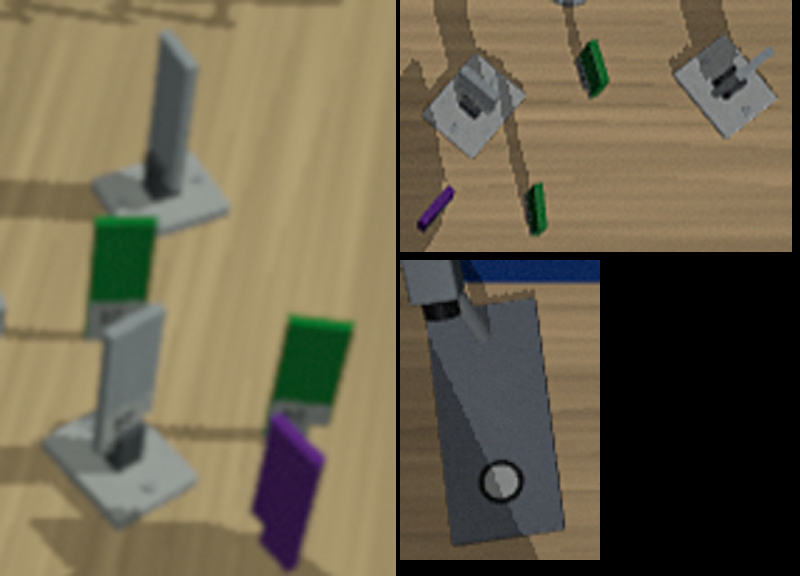

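The near stand's plate in the side view seems to show a frosted, dotted field. I'll zoom in further on both plates.

```bash
python3 - <<'E'
from h import *
s=load('side0');t=load('top0')
f=lambda s,x0,y0,w,h,k:cv2.resize(s['pixels'][y0:y0+h,x0:x0+w],None,fx=k,fy=k,interpolation=cv2.INTER_CUBIC)
C=np.zeros((600,800,3),np.uint8)
C[:600,:400]=f(s,333,195,50,75,8); C[:300,400:]=f(t,318,238,50,38,8)[:300,:400]; C[300:,400:]=f(s,345,123,50,75,8)[:300,:400]
cv2.imwrite('pics/c2.png',C)
E
```

```text
(no output)
```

View pics/c2.png

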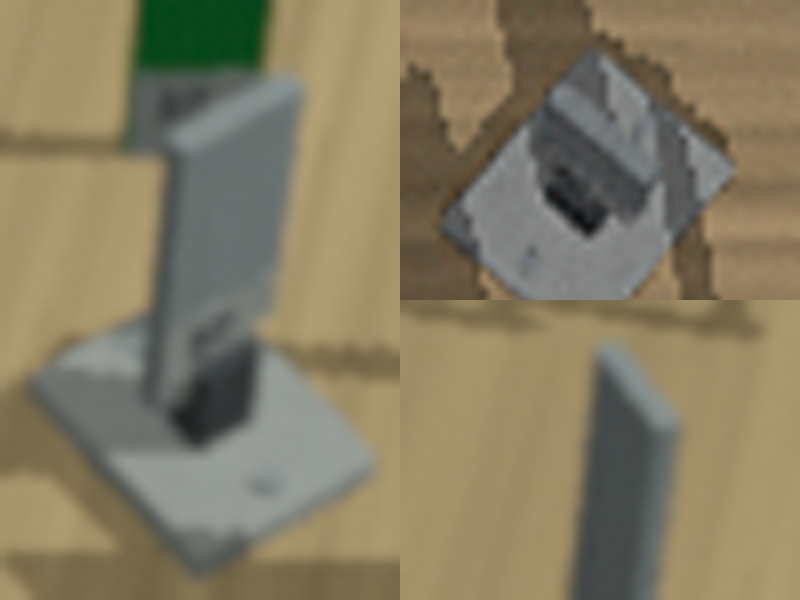

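The near-stand plate shows code dots on the face turned to the side camera. Its lower right corner, near crop (265,325), is cut away, so this is the marked plate with its label facing that camera. The far plate is plain. Now I'll fit the poses.

```bash
python3 - <<'E'
from h import *
from scipy.optimize import least_squares
s=load('side0');t=load('top0')
L=lambda x,y:(333+x/8,195+y/8)
T=lambda x,y:(318+(x-400)/8,238+y/8)
# unknown: cx,cy,yaw of label normal. foot 80(own x?)x64
def res(p,foot,full=False):
    n=np.array([np.cos(p[2]),np.sin(p[2])]);y=np.array([-n[1],n[0]])
    P=lambda a,b,z:np.r_[p[:2]+a*n+b*y,z]
    f=foot
    obs=[(s,L(32,382),P(f[0],-f[1],.012)),(s,L(200,562),P(f[0],f[1],.012)),(s,L(375,462),P(-f[0],f[1],.012))] if 0 else []
    # order: label normal ~(-.8,.6), y ~(-.6,-.8). side: right=-x, down=+y(near)
    obs+=[(s,L(32,382),P(f[0],-f[1],.012)),(s,L(200,565),P(f[0],f[1],.012)),(s,L(375,463),P(-f[0],f[1],.012)),
      (t,T(440,225),P(f[0],-f[1],.012)),(t,T(595,50),P(-f[0],-f[1],.012)),(t,T(735,168),P(-f[0],f[1],.012)),
      (s,L(172,150),P(.004,-.02,.14)),(s,L(296,100),P(.004,.02,.14)),(t,T(548,100),P(.004,-.02,.14)),(t,T(645,185),P(.004,.02,.14))]
    return np.concatenate([proj(a,c)-b for a,b,c in obs])
for foot in((.04,.032),(.032,.04)):
    r=least_squares(res,[.47,-.065,2.5],args=(foot,))
    print(foot,r.x,np.degrees(r.x[2]),r.cost);print(r.fun.reshape(-1,2).round(1).tolist())
# reader base corners from crop D (scale 2.5, off 160,140, placed 400,260)
D=lambda x,y:(160+(x-400)/2.5,140+(y-260)/2.5)
q=[atz(t,*D(*c),.012) for c in((453,545),(564,527),(533,295))]
print(q, np.degrees(np.arctan2(*(q[2]-q[1])[[1,0]])), atz(t,*D(501,481),.012))
print([atz(t,u,v,0)[:2].round(3).tolist() for u,v in((327,300),(363,299),(384,249),(282,286))])
print('tops', atz(s,400,238,.06), atz(s,412,210,.06))
E
```

```text
(0.04, 0.032) [ 0.46877554 -0.06036284  1.64959303] 94.51471837470802 738.6665258032742
[[3.0, 17.3], [10.9, -1.6], [-7.6, -16.9], [0.1, -15.7], [10.7, 3.7], [-4.5, 12.7], [-3.5, -3.7], [0.4, 5.1], [2.7, -5.1], [-7.9, 0.4]]
(0.032, 0.04) [ 0.46922363 -0.06033899  1.71640192] 98.34258599362961 754.7074448253753
[[0.5, 15.0], [15.7, -4.9], [-5.5, -14.7], [2.0, -18.2], [6.3, 0.2], [-6.3, 14.9], [-3.7, -3.2], [0.4, 4.6], [2.2, -5.1], [-7.4, 0.3]]
[array([0.48912252, 0.35750032, 0.012     ]), array([0.50805693, 0.24091612, 0.012     ]), array([0.76596137, 0.28129996, 0.012     ])] 8.899365979989195 [0.55810594 0.30923278 0.012     ]
[[0.367, -0.027], [0.369, -0.123], [0.503, -0.182], [0.404, 0.091]]
tops [ 0.37859278 -0.07295871  0.06      ] [ 0.36351545 -0.16048549  0.06      ]
```

Request:
step_arm:
  commands: [0.03,-0.05,-0.01,0,0,0,0.06,-0.1,-0.02,0,0,0,0.09,-0.15,-0.03,0,0,0,0.1,-0.2,-0.04,0,0,0,0.1,-0.25,-0.05,0,0,0,0.1,-0.3,-0.06,0,0,0,0.1,-0.35,-0.07,0,0,0,0.1,-0.4,-0.07,0,0,0,0.1,-0.4,-0.07,0,0,0,0.1,-0.4,-0.07,0,0,0]
  jaw: 100

```text
t: 1.1
tcp_pos: [-0.006, 0.2417, 0.3005]
tool_rot: [0.2, 0.98, -0.001, -0.0]
force: [-0.1, 0.1, -0.1]
finger_gap: 1.003
gripper_force: 0.0
```

That shift went the wrong way along tool x. It did no harm; the arm is free at z 0.30. I'll fix the corner matching and work out the shift properly.

```bash
cat > fit.py <<'E'
from h import *
from scipy.optimize import least_squares
s=load('side0');t=load('top0')
L=lambda x,y:(333+x/8,195+y/8)
T=lambda x,y:(318+(x-400)/8,238+y/8)
def res(p,f):
    n=np.array([np.cos(p[2]),np.sin(p[2])]);y=np.array([-n[1],n[0]])
    P=lambda a,b,z:np.r_[p[:2]+a*n+b*y,z]
    a,b=f
    obs=[(s,L(32,382),P(-a,-b,.012)),(s,L(200,565),P(a,-b,.012)),(s,L(375,463),P(a,b,.012)),
      (t,T(440,225),P(a,-b,.012)),(t,T(595,50),P(-a,-b,.012)),(t,T(735,168),P(-a,b,.012)),
      (s,L(172,150),P(.004,-.02,.14)),(s,L(296,100),P(.004,.02,.14)),(t,T(548,100),P(.004,-.02,.14)),(t,T(645,185),P(.004,.02,.14))]
    return np.concatenate([proj(a,c)-b for a,b,c in obs])
for foot in((.04,.032),(.032,.04)):
    r=least_squares(res,[.47,-.065,2.5],args=(foot,),loss='soft_l1')
    print(foot,r.x,np.degrees(r.x[2]),r.cost);print(r.fun.reshape(-1,2).round(1).tolist())
E
python3 fit.py; python3 - <<'E'
from h import *
m=manip.sense();print(m['q'],m['tcp_pos'],m['tool_rot'])
R=Ro.from_quat(m['tool_rot']);print(R.inv().apply(np.array([.43,-.03,.32])-m['tcp_pos']))
E
```

```text
(0.04, 0.032) [ 0.46550936 -0.06430376  2.40948823] 138.05350639178846 5.980132238185951
[[-0.6, -1.4], [-0.4, -0.4], [0.5, -0.7], [-1.3, -0.7], [-0.8, -1.0], [-0.2, 0.1], [1.7, 0.3], [1.7, -1.5], [-0.5, -0.1], [-0.3, 0.1]]
(0.032, 0.04) [ 0.46561101 -0.06497955  2.42940027] 139.19438195809738 27.311893267544008
[[-1.5, 2.6], [-5.1, -1.4], [1.1, -5.2], [-1.4, -4.6], [-5.2, -0.7], [0.4, 3.9], [1.9, 0.2], [1.6, -1.9], [-0.3, 0.0], [0.1, -0.0]]
[ 1.11845337e+00 -1.74493468e-01  2.14026279e+00  4.53153175e-05
  1.17827224e+00 -4.93830353e-02] [-0.00595115  0.2417435   0.30053718] [ 2.00127940e-01  9.79769008e-01 -1.18093218e-03 -3.24227263e-04]
[-0.50759384 -0.07906148 -0.01935223]
```

Request:
step_arm:
  commands: [-0.046,0.02,0,0,0,2,-0.092,0.04,0,0,0,4,-0.138,0.06,0,0,0,6,-0.184,0.075,0,0,0,8,-0.23,0.06,0,0,0,10,-0.28,0.04,0,0,0,12,-0.33,0.01,0,0,0,14,-0.38,-0.02,0,0,0,16,-0.43,-0.045,0,0,0,18,-0.468,-0.064,0,0,0,19]

```text
t: 2.1
tcp_pos: [0.3913, 0.0155, 0.3011]
tool_rot: [0.361, 0.933, 0.0, 0.0]
force: [1.1, 0.3, 0.4]
finger_gap: 1.0
gripper_force: 0.0
```

```bash
python3 - <<'E'
from h import *
m=manip.sense();print(m['q'],m['tcp_pos'],m['tool_rot']);print(Ro.from_quat(m['tool_rot']).as_matrix().round(3))
E
```

```text
[-2.48113977e-01  1.05567459e-01  1.87638985e+00  4.00793918e-04
  1.15921145e+00 -1.08100558e+00] [0.39132193 0.01548382 0.30108376] [3.60713215e-01 9.32676738e-01 2.07887866e-04 1.88258681e-04]
[[-0.74   0.673  0.001]
 [ 0.673  0.74   0.   ]
 [-0.     0.001 -1.   ]]
```

Request:
step_arm:
  commands: [-0.007,-0.001,0.011,0,-4,0,-0.014,-0.002,0.022,0,-8,0,-0.021,-0.003,0.033,0,-12,0,-0.028,-0.004,0.044,0,-16,0,-0.035,-0.005,0.055,0,-20,0,-0.042,-0.006,0.066,0,-24,0,-0.05,-0.007,0.077,0,-27,0,-0.06,-0.009,0.092,0,-30,0,-0.068,-0.0096,0.108,0,-30,0,-0.068,-0.0096,0.108,0,-30,0]

```text
t: 3.1
tcp_pos: [0.4336, -0.0351, 0.191]
tool_rot: [0.347, 0.902, -0.094, 0.239]
force: [0.1, 0.0, 0.5]
finger_gap: 0.999
gripper_force: 0.0
```

```bash
python3 - <<'E'
from h import *
m=manip.sense();print(m['q'],m['tcp_pos'],m['tool_rot']);R=Ro.from_quat(m['tool_rot']);print(R.as_matrix().round(3))
# kinematic fit: a1,d1,L2,L3(z),off3,tool, lateral  ; tool-down + tilt
s=snap('side','side1')
E
```

```text
[-0.14667793  0.30942083  2.21704631 -1.03501369  0.32856038 -0.03654089] [ 0.43356792 -0.03506696  0.19097363] [ 0.34680241  0.90208956 -0.09352745  0.23919682]
[[-0.645  0.67   0.367]
 [ 0.581  0.742 -0.335]
 [-0.496 -0.003 -0.868]]
```

View pics/side1.png

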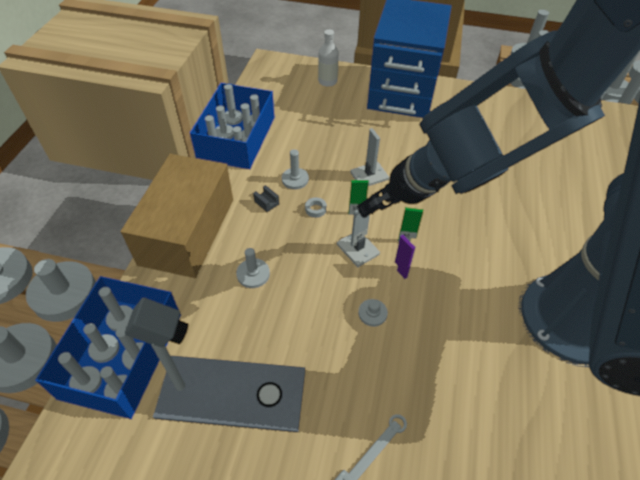

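The side picture shows the gripper tilted above the near plate, with its tips at about (362,210) and clear of the purple and green pieces. Before committing to this grasp tilt, I'll fit a kinematic model to check that the final pose is in reach.

```bash
cat > kin.py <<'E'
from h import *
from scipy.optimize import least_squares
Q=np.array([[.988492,.528408,1.433802,0,1.181363,-.178509],[1.118453,-.174493,2.140263,0,1.178272,-.049383],[-.248114,.105567,1.87639,.0004,1.159211,-1.081006],[-.146678,.309421,2.217046,-1.035014,.32856,-.036541]])
P=np.array([[.2451813,.57419666,.23040129],[-.00595,.24174,.30054],[.39132,.01548,.30108],[.43357,-.03507,.19097]])
E=np.array([[.2005,.97969,-.0009,-.0004],[.20013,.97977,-.00118,-.0003],[.36071,.93268,.0002,.0002],[.3468,.90209,-.09353,.2392]])
ax=lambda a,q:Ro.from_euler(a,q)
def fk(q,k):
    A=ax('z',q[0]);B=A*ax('y',q[1]);C=B*ax('y',q[2]);D=C*ax('z',q[3]);F=D*ax('y',q[4]);G=F*ax('z',q[5]+k[9])
    p=A.apply([k[0],k[1],k[2]])+B.apply([0,0,k[3]])+C.apply([k[4],0,k[5]])+D.apply([k[8],k[7],0])+F.apply([0,0,k[6]])
    return p,G
def r(k):
    o=[]
    for q,p,e in zip(Q,P,E):
        a,G=fk(q,k); o+=[(a-p)*10,(G.inv()*Ro.from_quat(e)).as_rotvec()]
    return np.concatenate(o+[np.array(k)*1e-3])
K=min((least_squares(r,[0,.05,.3,.4,0,.35,.3,.05,0,c]) for c in(0,1.57,3.14,-1.57)),key=lambda s:s.cost)
k=K.x
if __name__=='__main__':
    print(K.cost,k.round(3)); print(K.fun[:24].reshape(4,6).round(3))
E
python3 kin.py
```

```text
1.584890829895314e-06 [-1.000e-03  1.120e-01  2.680e-01  5.880e-01  1.110e-01  3.920e-01
  2.920e-01 -1.000e-03  2.000e-03  1.571e+00]
[[ 0. -0.  0. -0.  0. -0.]
 [ 0. -0. -0. -0. -0.  0.]
 [ 0.  0. -0.  0. -0.  0.]
 [-0.  0.  0.  0. -0.  0.]]
```

```bash
cat >> kin.py <<'E'
lo=np.array([-3.08,-.75,.22,-1.43,0,-2.85]);hi=np.array([3.08,2.2,2.44,4.57,2.65,2.85])
def toolR(head,down): # head az rad, down angle below horizontal
    h=np.array([np.cos(head),np.sin(head),0]);z=h*np.cos(down)-np.array([0,0,1])*np.sin(down);y=np.array([-h[1],h[0],0])
    return Ro.from_matrix(np.c_[np.cross(y,z),y,z])
def ik(p,R,seeds):
    best=None
    f=lambda q:np.r_[(fk(q,k)[0]-p)*10,(fk(q,k)[1].inv()*R).as_rotvec()]
    for s0 in seeds:
        s=least_squares(f,np.clip(s0,lo+.02,hi-.02),bounds=(lo,hi),max_nfev=60)
        if s.cost<1e-6:
            if best is None or np.abs(s.x-seeds[0]).max()<np.abs(best-seeds[0]).max(): best=s.x
    return best
E
cat > a.py <<'E'
from kin import *
F=np.array([.5577,.3097,.146])
rng=np.random.default_rng(0)
seeds=[Q[3],Q[2],np.array([.3,.3,2,0,.5,-1]),np.array([.6,.5,1.5,1.5,1,-1]),np.array([.6,.5,1.5,-1,1,-1])]
for th in(15,30):
  for hd in range(-180,180,20):
    h=np.radians(hd);R=toolR(h,np.radians(th));hv=np.array([np.cos(h),np.sin(h),0])
    g=F-.075*hv; q=ik(g+.019*R.as_matrix()[:,2],R,seeds)
    if q is not None: print(th,hd,q.round(2))
E
timeout 400 python3 a.py
```

```text
15 -120 [ 0.58  1.35  0.4  -0.82  2.5   0.73]
15 -100 [ 0.68  1.24  0.69 -0.9   2.21  0.7 ]
15 -80 [ 0.78  1.13  0.99 -1.    1.91  0.73]
15 -60 [ 0.84  1.03  1.31 -1.16  1.61  0.82]
15 -40 [ 0.87  0.96  1.62 -1.43  1.35  0.99]
15 140 [-0.03  1.14  0.96  0.78  2.12  2.25]
15 160 [0.09 1.25 0.66 0.66 2.4  2.21]
30 -180 [0.22 1.22 0.54 0.28 2.4  1.89]
30 -160 [ 0.34  1.28  0.4  -0.02  2.51  1.55]
30 -140 [ 0.45  1.28  0.41 -0.34  2.46  1.18]
30 -120 [ 0.56  1.22  0.56 -0.56  2.28  0.93]
30 -100 [ 0.66  1.13  0.79 -0.7   2.02  0.8 ]
30 -80 [ 0.75  1.03  1.06 -0.83  1.73  0.74]
30 -60 [ 0.81  0.93  1.35 -1.    1.43  0.74]
30 -40 [ 0.83  0.84  1.64 -1.26  1.14  0.83]
30 140 [-0.    1.04  1.03  0.63  1.93  2.21]
30 160 [0.11 1.14 0.76 0.48 2.18 2.1 ]
```

The final pose is reachable with heading about -50° and the tool 30° below horizontal. That is a 90° pitch from this grasp tilt. Now I'll go in and grip the plate by its edges.

Request:
step_arm:
  commands: [0,0,0.015,0,0,0,0,0,0.03,0,0,0,0,0,0.045,0,0,0,0,0,0.06,0,0,0,0,0,0.075,0,0,0,0,0,0.09,0,0,0,0,0,0.105,0,0,0,0,0,0.105,0,0,0,0,0,0.105,0,0,0,0,0,0.105,0,0,0]

```text
t: 4.15
tcp_pos: [0.4838, -0.0661, 0.1219]
tool_rot: [0.35, 0.904, -0.095, 0.226]
force: [0.2, -0.6, 0.9]
finger_gap: 1.0
gripper_force: 0.0
```

```bash
python3 - <<'E'
from h import *
s=snap('side','side2');t=snap('top','top2')
f=lambda s,x0,y0,w,h,k:cv2.resize(s['pixels'][y0:y0+h,x0:x0+w],None,fx=k,fy=k,interpolation=cv2.INTER_CUBIC)
C=np.zeros((600,800,3),np.uint8)
C[:,:400]=f(s,325,170,80,120,5);C[:400,400:]=f(t,300,220,80,80,5);cv2.imwrite('pics/c3.png',C)
print(manip.sense()['tcp_pos'],manip.sense()['force'])
E
```

```text
[ 0.48390559 -0.06602605  0.12212045] [-0.38901008 -0.23110963  0.47144096]
```

View pics/c3.png

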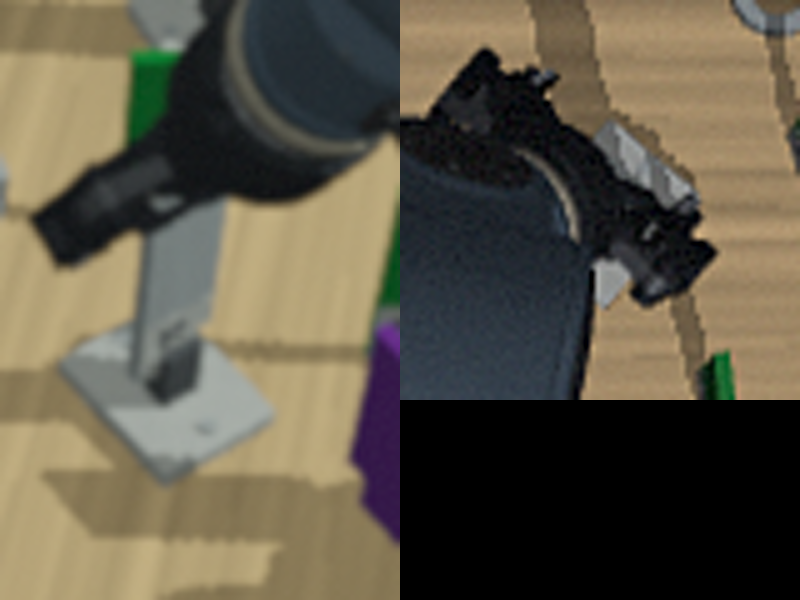

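The view shows the fingers straddling the plate, but the arm stopped about 23 mm high and 12 mm too far out: a joint limit. I'll check which tilt reaches.

```bash
cat > b.py <<'E'
from kin import *
q0=manip.sense()['q'];print(q0.round(3))
hd=np.radians(-42)
for zg in(.115,.12,.125):
  for th in(15,20,25,30):
    R=toolR(hd,np.radians(90-th)); g=np.array([.4655,-.0643,zg]);q=ik(g+.019*R.as_matrix()[:,2],R,[q0,Q[3],Q[2]]); print(zg,th,None if q is None else q.round(2))
m=manip.sense();R0=Ro.from_quat(m['tool_rot'])
for th in (20,15):
    R=toolR(hd,np.radians(90-th));T=np.array([.4655,-.0643,.118])+.019*R.as_matrix()[:,2]
    print(th,T,R0.inv().apply(T-m['tcp_pos']).round(4),np.degrees((R0.inv()*R).as_rotvec()).round(2))
F=np.array([.5577,.3097,.146])
for th in(15,20):
  for hd in(-70,-60,-50):
    h=np.radians(hd);R=toolR(h,np.radians(th));hv=np.array([np.cos(h),np.sin(h),0])
    g=F-.07*hv; q=ik(g+.019*R.as_matrix()[:,2],R,[np.array([.84,1.03,1.31,-1.16,1.61,.82])]); print(th,hd,None if q is None else q.round(2))
E
python3 b.py
```

```text
[-0.211  0.521  2.154 -1.43   0.255  0.327]
0.115 15 [-0.31  0.54  2.08 -0.36  0.3  -0.81]
0.115 20 [-0.29  0.54  2.13 -0.78  0.21 -0.37]
0.115 25 None
0.115 30 None
0.12 15 [-0.31  0.52  2.08 -0.35  0.32 -0.83]
0.12 20 [-0.29  0.53  2.13 -0.73  0.22 -0.42]
0.12 25 None
0.12 30 None
0.125 15 [-0.31  0.51  2.07 -0.33  0.33 -0.85]
0.125 20 [-0.29  0.52  2.12 -0.69  0.23 -0.47]
0.125 25 [-0.26  0.53  2.17 -1.37  0.2   0.23]
0.125 30 None
20 [ 0.47032924 -0.06864827  0.10014584] [ 0.0178 -0.0108  0.0155] [-0.86  8.36 -0.18]
15 [ 0.46915446 -0.06759049  0.09964741] [ 0.0194 -0.0108  0.0152] [-0.85 13.36 -0.21]
15 -70 [ 0.81  1.08  1.16 -1.08  1.75  0.77]
15 -60 [ 0.84  1.03  1.31 -1.17  1.6   0.82]
15 -50 [ 0.86  0.99  1.47 -1.28  1.47  0.9 ]
20 -70 [ 0.8   1.04  1.18 -1.02  1.69  0.76]
20 -60 [ 0.83  1.    1.33 -1.11  1.54  0.8 ]
20 -50 [ 0.85  0.95  1.48 -1.23  1.4   0.86]
```

Request:
step_arm:
  commands: [0.002,-0.001,-0.001,0,2,0,0.004,-0.003,-0.001,0,4,0,0.007,-0.005,0,0,6,0,0.01,-0.007,0.003,0,8,0,0.013,-0.008,0.006,0,10,0,0.016,-0.01,0.009,-0.5,12,0,0.019,-0.011,0.012,-0.9,13.4,0,0.019,-0.011,0.015,-0.9,13.4,0,0.019,-0.011,0.015,-0.9,13.4,0,0.019,-0.011,0.015,-0.9,13.4,0]

```text
t: 5.25
tcp_pos: [0.4694, -0.0679, 0.0998]
tool_rot: [0.357, 0.925, -0.046, 0.122]
force: [0.2, -0.6, 0.4]
finger_gap: 0.999
gripper_force: 0.0
```

```bash
python3 b.py | tail -8 | head -2; python3 -c "
from h import *
m=manip.sense();print(m['q'].round(3),m['tcp_pos'],m['force']);print(Ro.from_quat(m['tool_rot']).as_matrix().round(3))"
```

```text
20 [ 0.47032924 -0.06864827  0.10014584] [-0.0013  0.      0.    ] [ 0.05 -5.03 -0.2 ]
15 [ 0.46915446 -0.06759049  0.09964741] [0.0004 0.     0.0001] [ 0.06 -0.03 -0.2 ]
[-0.313  0.529  2.08  -0.349  0.31  -0.827] [ 0.46940834 -0.0678552   0.09984726] [ 0.19187094 -0.63734595  0.40861784]
[[-0.716  0.671  0.193]
 [ 0.649  0.741 -0.172]
 [-0.258  0.002 -0.966]]
```

Exactly on target. Now I'll close.

Request:
step_arm:
  commands: [0,0,0,0,0,0,0,0,0,0,0,0,0,0,0,0,0,0,0,0,0,0,0,0,0,0,0,0,0,0,0,0,0,0,0,0,0,0,0,0,0,0,0,0,0,0,0,0,0,0,0,0,0,0,0,0,0,0,0,0]
  jaw: 0
  grip_force: 80

```text
t: 6.25
tcp_pos: [0.4699, -0.068, 0.1002]
tool_rot: [0.357, 0.925, -0.046, 0.122]
force: [-0.5, 2.1, 6.2]
finger_gap: 0.455
gripper_force: 79.5
```

Request:
step_arm:
  commands: [-0.003,0,-0.01,0,0,0,-0.005,0,-0.02,0,0,0,-0.008,0,-0.03,0,0,0,-0.0115,0,-0.043,0,0,0,-0.016,0,-0.06,0,0,0,-0.021,0,-0.08,0,0,0,-0.027,0,-0.1,0,0,0,-0.033,0,-0.122,0,0,0,-0.039,0,-0.145,0,0,0,-0.039,0,-0.145,0,0,0]

```text
t: 7.25
tcp_pos: [0.4712, -0.0689, 0.2528]
tool_rot: [0.357, 0.925, -0.046, 0.125]
force: [1.5, -1.0, -3.2]
finger_gap: 0.455
gripper_force: 80.8
```

```bash
python3 - <<'E'
from h import *
s=snap('side','side3');t=snap('top','top3')
f=lambda s,x0,y0,w,h,k:cv2.resize(s['pixels'][y0:y0+h,x0:x0+w],None,fx=k,fy=k,interpolation=cv2.INTER_CUBIC)
C=np.zeros((600,800,3),np.uint8)
C[:,:400]=f(s,320,110,100,150,4);C[:400,400:]=f(t,290,190,100,100,4);cv2.imwrite('pics/c4.png',C)
m=manip.sense();print(m['tcp_pos'],m['force'])
E
```

```text
[ 0.468935   -0.06823909  0.24957314] [-1.02493506  0.00973553 -2.95935895]
```

View pics/c4.png

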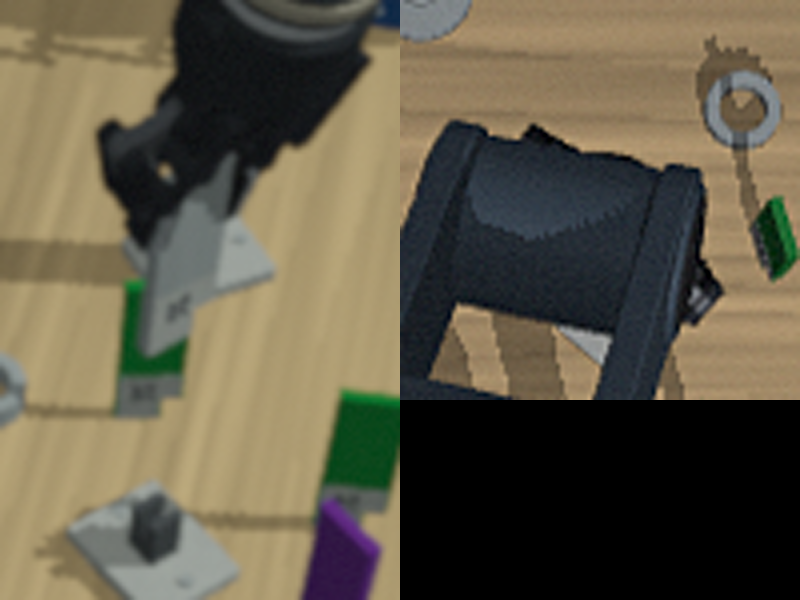

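The plate is out of the stand. Its dotted label faces the side camera, with the notch at the lower right, near (180,320). To bring the label up, the tool must pitch back through vertical, so I'll plan that by interpolating in joint space to the IK solution.

```bash
cat > plan.py <<'E'
from kin import *
m=manip.sense();q0=m['q'];F=np.array([.5577,.3095,.146]);print(q0.round(3))
Gp=np.array([0,0,-.019]) # grasp in tool
# plate in tool: grasp at plate z=.088 (x=0); plate axes in tool at th=15
th=np.radians(15)
px=np.array([np.cos(np.pi/2-th)*0,0,0])
R75=toolR(np.radians(-42),np.radians(75)); pl=np.array([[np.cos(np.radians(138)),np.sin(np.radians(138)),0],[0,0,0],[0,0,1]]);pl[1]=np.cross(pl[2],pl[0])
PT=R75.inv().apply(pl) # rows: plate axes in tool frame
dz=.088
def plate(p,R,a,b,c): return p+R.apply(Gp+PT[0]*a+PT[1]*b+PT[2]*(c-dz))
def final(hd):
    h=np.radians(hd);hv=np.array([np.cos(h),np.sin(h),0])
    W=np.array([[0,0,1],np.cross(-hv,[0,0,1]),-hv]) # plate axes world rows
    R=Ro.from_matrix(W.T@PT); p=F-R.apply(Gp+PT[2]*(.018-dz)); return p,R
if __name__=='__main__':
    print(PT.round(3))
    for hd in(-75,-60,-50):
        p,R=final(hd);q=ik(p,R,[np.array([.83,1.,1.33,-1.1,1.54,-2.3])]);print(hd,p.round(4),R.as_matrix()[:,2].round(2),None if q is None else q.round(3))
        if hd==-60: qf=q
    for u in np.linspace(0,1,9):
        q=q0+u*(qf-q0);p,R=fk(q,k);c=[plate(p,R,a,b,z) for a in(-.004,.004) for b in(-.02,.02) for z in(0,.11)]
        w=p-R.apply([0,0,.25]);print(u,p.round(3),'frost',plate(p,R,.004,0,.018).round(3),'minz',min(x[2] for x in c).round(3),'wrist',w.round(2))
E
python3 plan.py
```

```text
[-0.315  0.228  1.926 -0.152  0.755 -1.05 ]
[[ 0.966  0.    -0.259]
 [ 0.    -1.    -0.   ]
 [-0.259  0.    -0.966]]
-75 [0.5443 0.3594 0.1411] [ 0.25 -0.93 -0.26] [ 0.79   1.103  1.082 -1.038  1.822 -2.387]
-60 [0.5319 0.3542 0.1411] [ 0.48 -0.84 -0.26] [ 0.838  1.032  1.315 -1.166  1.603 -2.317]
-50 [0.5245 0.3491 0.1411] [ 0.62 -0.74 -0.26] [ 0.858  0.991  1.47  -1.283  1.466 -2.246]
0.0 [ 0.468 -0.068  0.249] frost [ 0.462 -0.062  0.198] minz 0.18 wrist [ 0.42 -0.02  0.49]
0.125 [ 0.483 -0.033  0.226] frost [ 0.467 -0.036  0.176] minz 0.154 wrist [0.46 0.02 0.47]
0.25 [0.498 0.002 0.205] frost [ 0.476 -0.013  0.16 ] minz 0.135 wrist [0.5  0.08 0.44]
0.375 [0.514 0.041 0.188] frost [0.492 0.012 0.15 ] minz 0.124 wrist [0.52 0.15 0.41]
0.5 [0.529 0.085 0.174] frost [0.512 0.045 0.145] minz 0.119 wrist [0.53 0.23 0.38]
0.625 [0.543 0.137 0.164] frost [0.535 0.09  0.143] minz 0.12 wrist [0.53 0.32 0.34]
0.75 [0.551 0.2   0.155] frost [0.554 0.149 0.145] minz 0.125 wrist [0.51 0.4  0.3 ]
0.875 [0.549 0.273 0.148] frost [0.564 0.223 0.148] minz 0.133 wrist [0.47 0.48 0.25]
1.0 [0.532 0.354 0.141] frost [0.558 0.31  0.15 ] minz 0.142 wrist [0.41 0.56 0.21]
```

```bash
cat > rows.py <<'E'
from plan import *
p,R=final(-60);qh=ik(p+[0,0,.06],R,[np.array([.83,1.,1.33,-1.1,1.54,-2.3])]);print(qh.round(3))
print(np.linalg.norm(q0-qh))
def rows(us,u0):
    p0,R0=fk(q0+u0*(qh-q0),k)
    for u in us:
        p,R=fk(q0+u*(qh-q0),k); print(*R0.inv().apply(p-p0).round(3),*np.degrees((R0.inv()*R).as_rotvec()).round(1),sep=', ',end=',\n')
U=[.01,.04,.09,.15,.21,.27,.33,.39,.44,.47]; rows(U,0);print()
for u in np.linspace(0,1,11):
    p_,R_=fk(q0+u*(qh-q0),k);print(min(plate(p_,R_,a,b,z)[2] for a in(-.004,.004) for b in(-.02,.02) for z in(0,.11)).round(3),end=' ')
E
python3 rows.py
```

```text
[-0.315  0.228  1.926 -0.152  0.755 -1.05 ]
[ 0.838  0.945  1.32  -1.169  1.635 -2.392]
2.412695081661878
0.001, 0.003, 0.001, 0.5, 0.3, -1.8,
0.006, 0.011, 0.005, 1.8, 1.2, -7.3,
0.013, 0.025, 0.011, 4.2, 2.5, -16.4,
0.021, 0.042, 0.017, 7.1, 4.1, -27.3,
0.029, 0.059, 0.023, 10.2, 5.5, -38.0,
0.036, 0.076, 0.027, 13.5, 6.8, -48.5,
0.044, 0.094, 0.031, 17.0, 8.1, -58.8,
0.052, 0.113, 0.033, 20.8, 9.3, -68.8,
0.059, 0.13, 0.034, 24.2, 10.2, -77.0,
0.063, 0.141, 0.035, 26.4, 10.7, -81.8,

0.18 0.163 0.15 0.143 0.141 0.143 0.15 0.16 0.173 0.187 0.202
```

```bash
sed -i 's/^U=.*/for a,b in((0,.34),(.34,.68),(.68,1)): rows(np.minimum(a+(b-a)*np.arange(1,11)\/9,b),a);print()/' rows.py; python3 rows.py
```

```text
[-0.315  0.228  1.926 -0.152  0.755 -1.05 ]
[ 0.838  0.945  1.32  -1.169  1.635 -2.392]
2.412695081661878
0.005, 0.011, 0.005, 1.7, 1.1, -6.9,
0.011, 0.021, 0.009, 3.5, 2.2, -13.8,
0.016, 0.032, 0.014, 5.3, 3.2, -20.7,
0.021, 0.042, 0.017, 7.2, 4.1, -27.5,
0.026, 0.053, 0.021, 9.1, 5.0, -34.2,
0.031, 0.063, 0.024, 11.1, 5.9, -40.9,
0.036, 0.074, 0.027, 13.2, 6.7, -47.5,
0.04, 0.086, 0.029, 15.4, 7.5, -54.0,
0.045, 0.097, 0.031, 17.6, 8.3, -60.5,
0.045, 0.097, 0.031, 17.6, 8.3, -60.5,

-0.008, 0.01, -0.002, 2.3, 1.0, -6.3,
-0.016, 0.02, -0.006, 4.8, 2.1, -12.5,
-0.024, 0.031, -0.009, 7.3, 3.2, -18.6,
-0.033, 0.043, -0.014, 9.9, 4.4, -24.6,
-0.041, 0.055, -0.019, 12.6, 5.6, -30.4,
-0.049, 0.067, -0.024, 15.4, 6.9, -36.1,
-0.058, 0.081, -0.03, 18.3, 8.3, -41.6,
-0.066, 0.095, -0.037, 21.3, 9.7, -46.9,
-0.073, 0.11, -0.045, 24.4, 11.2, -52.1,
-0.073, 0.11, -0.045, 24.4, 11.2, -52.1,

-0.012, 0.001, -0.013, 2.7, 1.8, -4.8,
-0.025, 0.002, -0.028, 5.4, 3.7, -9.4,
-0.038, 0.004, -0.043, 8.1, 5.7, -13.9,
-0.051, 0.007, -0.059, 10.8, 7.8, -18.2,
-0.063, 0.012, -0.076, 13.5, 10.0, -22.4,
-0.076, 0.017, -0.094, 16.2, 12.4, -26.3,
-0.089, 0.024, -0.112, 18.8, 14.8, -30.1,
-0.102, 0.032, -0.131, 21.5, 17.4, -33.7,
-0.114, 0.041, -0.151, 24.1, 20.1, -37.0,
-0.114, 0.041, -0.151, 24.1, 20.1, -37.0,

0.18 0.163 0.15 0.143 0.141 0.143 0.15 0.16 0.173 0.187 0.202
```

Request:
step_arm:
  commands: [0.005,0.011,0.005,1.7,1.1,-6.9,0.011,0.021,0.009,3.5,2.2,-13.8,0.016,0.032,0.014,5.3,3.2,-20.7,0.021,0.042,0.017,7.2,4.1,-27.5,0.026,0.053,0.021,9.1,5.0,-34.2,0.031,0.063,0.024,11.1,5.9,-40.9,0.036,0.074,0.027,13.2,6.7,-47.5,0.04,0.086,0.029,15.4,7.5,-54.0,0.045,0.097,0.031,17.6,8.3,-60.5,0.045,0.097,0.031,17.6,8.3,-60.5]

```text
t: 8.35
tcp_pos: [0.508, 0.0293, 0.2055]
tool_rot: [-0.141, 0.967, -0.21, -0.037]
force: [0.2, -0.8, -3.1]
finger_gap: 0.453
gripper_force: 80.9
```

Request:
step_arm:
  commands: [-0.008,0.01,-0.002,2.3,1.0,-6.3,-0.016,0.02,-0.006,4.8,2.1,-12.5,-0.024,0.031,-0.009,7.3,3.2,-18.6,-0.033,0.043,-0.014,9.9,4.4,-24.6,-0.041,0.055,-0.019,12.6,5.6,-30.4,-0.049,0.067,-0.024,15.4,6.9,-36.1,-0.058,0.081,-0.03,18.3,8.3,-41.6,-0.066,0.095,-0.037,21.3,9.7,-46.9,-0.073,0.11,-0.045,24.4,11.2,-52.1,-0.073,0.11,-0.045,24.4,11.2,-52.1]

```text
t: 9.35
tcp_pos: [0.5467, 0.1626, 0.1934]
tool_rot: [-0.532, 0.736, -0.377, -0.184]
force: [0.6, -0.5, -3.1]
finger_gap: 0.451
gripper_force: 81.4
```

Request:
step_arm:
  commands: [-0.012,0.001,-0.013,2.7,1.8,-4.8,-0.025,0.002,-0.028,5.4,3.7,-9.4,-0.038,0.004,-0.043,8.1,5.7,-13.9,-0.051,0.007,-0.059,10.8,7.8,-18.2,-0.063,0.012,-0.076,13.5,10.0,-22.4,-0.076,0.017,-0.094,16.2,12.4,-26.3,-0.089,0.024,-0.112,18.8,14.8,-30.1,-0.102,0.032,-0.131,21.5,17.4,-33.7,-0.114,0.041,-0.151,24.1,20.1,-37.0,-0.114,0.041,-0.151,24.1,20.1,-37.0]

```text
t: 10.35
tcp_pos: [0.5314, 0.3549, 0.1996]
tool_rot: [0.688, -0.395, 0.527, 0.304]
force: [-0.8, -0.5, -3.8]
finger_gap: 0.45
gripper_force: 81.6
```

```bash
python3 - <<'E'
from h import *
s=snap('side','side4');t=snap('top','top4')
f=lambda s,x0,y0,w,h,k:cv2.resize(s['pixels'][y0:y0+h,x0:x0+w],None,fx=k,fy=k,interpolation=cv2.INTER_CUBIC)
C=np.zeros((600,800,3),np.uint8)
C[:,:400]=f(s,200,310,100,150,4);C[:400,400:]=f(t,150,170,100,100,4);cv2.imwrite('pics/c5.png',C)
import plan
p,R=plan.final(-60);m=manip.sense();R0=Ro.from_quat(m['tool_rot'])
print(m['t'],m['tcp_pos'],m['force'],m['finger_gap'],R0.inv().apply(p-m['tcp_pos']).round(4),np.degrees((R0.inv()*R).as_rotvec()).round(2))
E
```

```text
[ 0.84   0.95   1.312 -1.167  1.637 -2.394]
10.45 [0.53268351 0.35272093 0.20128129] [-0.05038976  0.06877433 -1.84527469] 0.45496639040271164 [-0.0586 -0.      0.014 ] [ 0.02  0.06 -0.05]
```

View pics/c5.png

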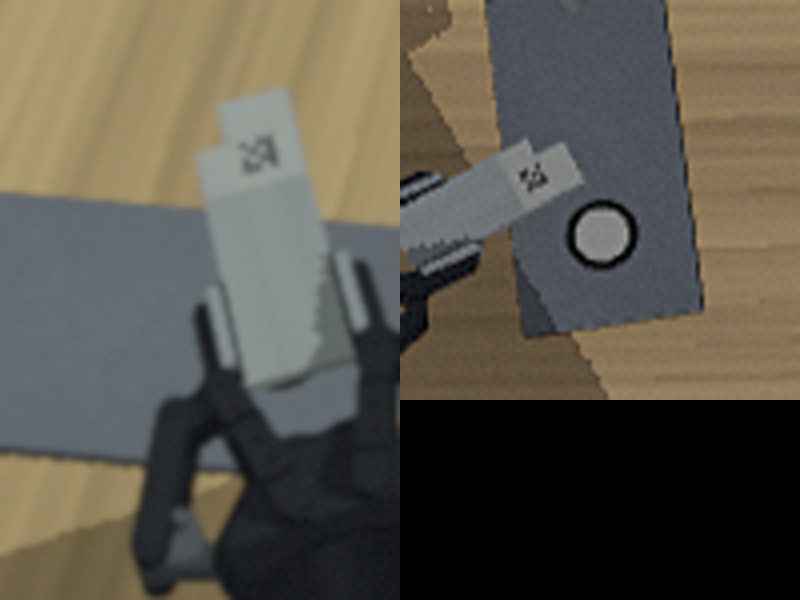

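The label with its dots faces up at side crop (258,152) and top crop (533,177). The notch shows at side (205,130), so the label side is right. I'll fit the plate's actual pose from the corners of both views.

```bash
cat > f2.py <<'E'
from plan import *
s=load('side4');t=load('top4')
S=lambda x,y:(200+x/4,310+y/4)
T=lambda x,y:(150+(x-400)/4,170+y/4)
m=manip.sense();p0=m['tcp_pos'];R0=Ro.from_quat(m['tool_rot'])
O=[(s,S(290,88),-.02,0),(s,S(218,106),.008,0),(s,S(197,155),.02,.018),(s,S(226,149),.008,.018),(s,S(248,385),.02,.11),
   (t,T(575,143),.008,0),(t,T(584,183),-.02,0),(t,T(527,138),.02,.018),(t,T(538,158),.008,.018)]
W0=R0.apply(PT).T # columns plate axes
def r(v,f=1):
    Rp=Ro.from_rotvec(v[3:])*Ro.from_matrix(W0); o=plate(p0,R0,0,0,0)+v[:3]
    return np.concatenate([proj(c,o+Rp.apply([.004,y,z]))-px for c,px,y,z in O]+[v[3:]*3])
print('pre',r(np.zeros(6))[:18].reshape(-1,2).round(1).tolist())
z=least_squares(r,np.zeros(6),loss='soft_l1').x
print('fit',z[:3].round(4),np.degrees(z[3:]).round(1),r(z)[:18].reshape(-1,2).round(1).tolist())
Rp=Ro.from_rotvec(z[3:])*Ro.from_matrix(W0);o=plate(p0,R0,0,0,0)+z[:3]
print('frost',o+Rp.apply([.004,0,.018]),'model',plate(p0,R0,.004,0,.018),'normal',Rp.as_matrix()[:,0].round(3))
print(W0.round(3))
E
python3 f2.py
```

```text
[ 0.84   0.95   1.312 -1.167  1.637 -2.394]
pre [[-1.3, -1.4], [-1.1, -1.4], [-1.3, -1.4], [-0.7, -1.9], [-1.2, -1.0], [-3.7, -1.4], [-0.3, -1.2], [-1.0, -0.7], [-1.3, -1.3]]
fit [-0.0009 -0.0014 -0.0074] [-0.3  0.9 -0.2] [[-0.2, 0.1], [0.1, 0.1], [-0.0, 0.1], [0.5, -0.4], [-0.2, 0.0], [-2.5, -0.2], [0.8, -0.2], [0.3, 0.4], [-0.1, -0.3]]
frost [0.55768788 0.3065927  0.20283088] model [0.55848241 0.30796838 0.21014713] normal [0.016 0.003 1.   ]
[[-0.     0.866 -0.5  ]
 [-0.001  0.5    0.866]
 [ 1.     0.001  0.001]]
```

```bash
sed -i 's#200+x/4,310+y/4#199.625+x/4,309.625+y/4#; s#150+(x-400)/4,170+y/4#149.625+(x-400)/4,169.625+y/4#' f2.py; echo "print('disc',atz(t,*T(602,235),.012),atz(load('side0'),269,394,.012))" >> f2.py; python3 f2.py | grep -v pre
python3 - <<'E'
from h import *
s=load('side0')['pixels'][375:415,250:290].astype(int)
for n,x0,y0,w in(('side0',255,380,28),('top4',188,215,26)):
    g=cv2.cvtColor(load(n)['pixels'],cv2.COLOR_BGR2GRAY)[y0:y0+w,x0:x0+w]
    _,b=cv2.threshold(g,150,255,cv2.THRESH_BINARY)
    b2=(g<45).astype(np.uint8)
    ys,xs=np.nonzero(b2); c,r=cv2.minEnclosingCircle(np.c_[xs,ys].astype(np.int32)) if len(xs) else ((0,0),0)
    u,v=c[0]+x0,c[1]+y0
    print(n,len(xs),u,v,r,atz(load(n),u,v,.012))
E
```

```text
[ 0.84   0.95   1.312 -1.167  1.637 -2.394]
fit [-0.0006 -0.001  -0.0054] [-0.   1.  -0.2] [[-0.2, 0.1], [0.1, 0.1], [-0.1, 0.1], [0.5, -0.4], [-0.2, 0.1], [-2.5, -0.2], [0.9, -0.1], [0.3, 0.5], [-0.1, -0.2]]
frost [0.5580011  0.30703344 0.2048615 ] model [0.55848241 0.30796838 0.21014713] normal [ 0.017 -0.001  1.   ]
[[-0.     0.866 -0.5  ]
 [-0.001  0.5    0.866]
 [ 1.     0.001  0.001]]
disc [0.55817606 0.30996622 0.012     ] [0.55927589 0.30965255 0.012     ]
side0 113 269.0 394.5 12.619529724121094 [0.55899731 0.31054921 0.012     ]
top4 84 200.1428575515747 228.2857141494751 8.950075149536133 [0.55841921 0.30992693 0.012     ]
```

Request:
step_arm:
  commands: [-0.005,0,0.001,0,0,0,-0.012,0,0.003,0,0,0,-0.02,0,0.005,0,0,0,-0.028,-0.001,0.007,0,0,0,-0.036,-0.001,0.009,0,0,0,-0.044,-0.002,0.011,0,0,0,-0.051,-0.002,0.012,0,0,0,-0.055,-0.002,0.013,0,0,0,-0.056,-0.002,0.013,0,0,0,-0.056,-0.002,0.013,0,0,0]

```text
t: 11.45
tcp_pos: [0.5337, 0.3563, 0.1452]
tool_rot: [0.687, -0.397, 0.528, 0.304]
force: [-0.3, -0.3, -3.4]
finger_gap: 0.458
gripper_force: 81.6
```

Request:
step_arm:
  commands: [0,0,0,0,0,0,0,0,0,0,0,0,0,0,0,0,0,0,0,0,0,0,0,0,0,0,0,0,0,0,0,0,0,0,0,0,0,0,0,0,0,0,0,0,0,0,0,0,0,0,0,0,0,0,0,0,0,0,0,0]

```text
t: 12.45
tcp_pos: [0.5337, 0.3562, 0.1452]
tool_rot: [0.687, -0.397, 0.528, 0.304]
force: [0.7, -0.1, -2.7]
finger_gap: 0.453
gripper_force: 81.6
```

```bash
python3 - <<'E'
from plan import *
s=snap('side','side5');t=snap('top','top5');m=manip.sense()
f=lambda s,x0,y0,w,h,k:cv2.resize(s['pixels'][y0:y0+h,x0:x0+w],None,fx=k,fy=k,interpolation=cv2.INTER_CUBIC)
C=np.zeros((600,800,3),np.uint8)
C[:,:400]=f(s,200,310,100,150,4);C[:400,400:]=f(t,150,170,100,100,4)
C[400:,400:]=f(s,330,110,200,100,2)
cv2.imwrite('pics/c6.png',C)
print(m['t'],m['tcp_pos'],m['qd'].round(3),m['force'],plate(m['tcp_pos'],Ro.from_quat(m['tool_rot']),.004,0,.018))
for n,c in(('s',s),('t',t)): 
    u=proj(c,[.5585,.310,.150]); print(n,u, 'crop',(u-([199.625,309.625] if n=='s' else [149.625,169.625]))*4+([0,0] if n=='s' else [400,0]))
E
```

```text
[ 0.843  1.035  1.296 -1.164  1.612 -2.329]
12.55 [0.53368115 0.35623757 0.14519039] [-0.001  0.001  0.001  0.    -0.     0.   ] [-0.01326216 -0.73277335 -3.89111859] [0.55950695 0.31151398 0.15412378]
s [263.57780628 362.13416585] crop [255.81122511 210.0366634 ]
t [189.29216261 216.76712908] crop [558.66865046 188.56851633]
```

View pics/c6.png

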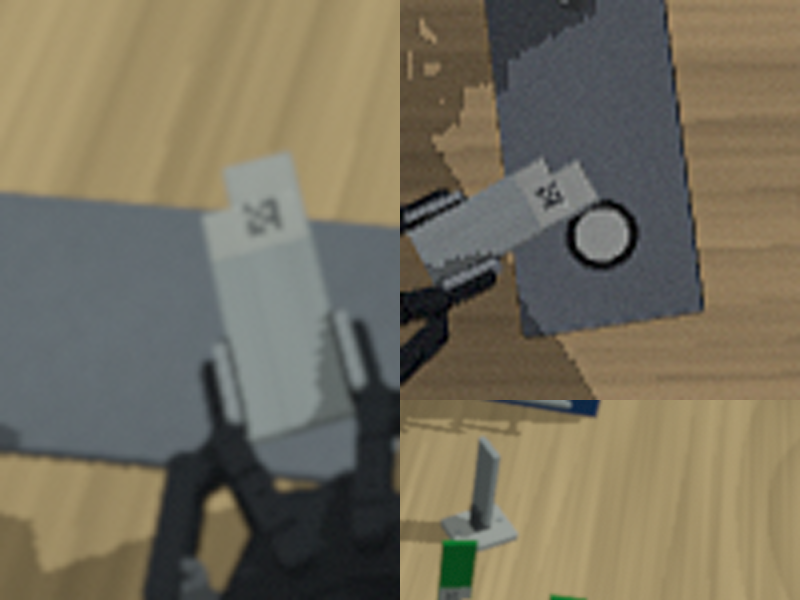

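The side view puts the label point at about (253,209) in the crop against the predicted focus at (256,210). The top view puts it at (558,187) against (559,189). That is within about 2 mm, the label is level, and the plate is held still and free. The plain plate is still standing, so I'll hand in.

```bash
python3 -c "
from station import manip
print(manip.sign_off())"
```

```text
the job is handed in; nothing more can be done
None
```

The marked plate is held still in the gripper, label up and level to about 1°, with the frosted label about 2 mm or less from the reader's focus by the camera views; the plain plate still stands, no other part was touched as far as I could see, and the job is handed in.

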